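# Load the drilling jig under its bush bridge and clamp the board

## Task

Load the drilling jig: with the fingertips, push the board that lies loose on the jig's bed up flat against the long wooden fence and slide it along under the low aluminium bridge until its end is snug against the steel stop, then press the red handle of the toggle clamp fully down so that its pad holds the board there. The board stays flat on the bed all the way, never lifted or tipped; leave the other things on the bench where they are, and finish with the hand clear.

Things in the scene. Friction and masses are not known exactly. Their poses are not given: they have to be found in the camera images.
- blank: the planed pale wooden board to load, 70 (its x) x 150 (its y) x 18 mm, 65 to 130 g; origin at the centre of its underside. It starts loose on the jig's bed in front of the bridge, the middle of its side 20 to 45 mm away from the fence, up to 0.22 rad askew to it
- jig: drilling jig, fixed to the bench. Grey laminate-faced base 190 x 510 mm, its top (the bed) 12 mm above the bench; origin on its underside. Jig axes: y = feed direction, along the fence, to the robot's left; x = towards the fence, away from the robot. Base spans x -115..75, y -260..250 mm
- fence (a point): jig x 35, y -215, z 12 mm: foot of the fence's face at the infeed end, jig axes. The fence is a straight wooden strip, 26 mm thick, 21 high above the bed, from here 355 mm along +y to the stop
- bridge_mouth (a point): jig x 0, y 30, z 12 mm: middle of the bridge's entry on the bed, jig axes. Aluminium plate over jig x -65..61, y 30..75, underside 21 mm above the bed (3 mm headroom over the board), 10 thick, two drill bushes 5 high on top. Its post on the robot's side leaves a channel x -40..35, 75 wide, with a pointed 45 degree lead-in nose from y 17, x -52
- jig_home (a point): jig x 0, y 65, z 12 mm, jig axes: where the board's origin comes when it touches the fence and the stop, its long axis along jig y; its rear end then stands out 40 mm before the bridge
- end_stop (a point): jig x 0, y 140, z 12 mm: foot of the steel stop face, which looks to -y; 60 mm wide, 14 high. The toggle clamp stands on the wooden block behind it
- handle_pivot (a point): pivot of the clamp handle: jig x 0, y 187 mm, 60 mm above the bench, jig axes; the hinge axis lies along jig x
- clamp_handle (a joint): toggle clamp handle, rad: 0 = open (raised 52 degrees, pointing to jig +y, away from the board), 0.90 = fully down, level, on its end stop. Starts at 0 to 0.12. Held by friction (0.35 N m); stays where left. Red grip 16 mm thick, 35 to 120 mm from the pivot. Pushed straight down 55 mm from the pivot (+y) it closes; the grip's top there is 73 mm above the bench when closed
- handle_tip (a point): free end of the red handle, 120 mm from its pivot
- clamp_arm: steel clamp arm with a black rubber pad; driven by the handle, it swings down over the stop onto the board's end. Origin at its pivot, jig x 0, y 168 mm, 56 mm above the bench. Open, it rises to about 125 mm above the bench at jig y 110 to 170
- clamp_pad (a point): underside of the rubber pad, 17 mm across; about 55 mm above the board's top when open, presses on the board 30 mm from its end when closed
- masking_tape: roll of cream masking tape, 100 mm across, 25 high, lying flat behind the fence; origin at the centre of its underside
- sanding_block: brown cork sanding block, 65 x 110 x 37 high, behind the fence near the bridge
- red_screwdriver: red-handled screwdriver, 216 long, on the bench on the robot's side of the jig
- plane: smoothing plane, 235 long, 113 high, on the bench to the right of the jig
- glasses: safety glasses, 71 x 151 x 50 high, at the back right

How it is judged:
By the outcome, as a careful person would: the job done as asked, in the order asked, and still so for the second after the job is handed in, with the robot touching nothing.
It also fails if it takes over 72 s, if anything falls off the work surface, if the arm or the gripper's body presses on something with over 40 N, if the wrist force passes 120 N, or if a joint passes its speed limit or range.

## Robot

A 6-joint arm with a two-finger parallel gripper is mounted at the origin on a cart in front of the work surface, level with it; the furniture and walls round the work are solid. World frame = base frame: x ahead of the robot, y to its left, z up, the work surface at z = 0. Lengths are in m, angles in rad, forces in N, time in s.
With the tool pointing down it reaches from about 0.375 to 0.825 m from the base axis. Payload 5.5 kg.
Tool frame: the origin (TCP) lies on the mounting face of the last link; the fingertips stand 173 mm ahead of it and the grasp point (between the pads) lies 155 mm ahead of it (ctrl.tip_extent is the distance from the TCP to the fingertips, in m); z points along the fingers, y is the line along which they close (so a half turn about z gives the same grasp; the last joint's range is limited). The gripper opens to 85 mm and grips with 20 to 120 N. Pads are 22 mm wide; open, the fingers measure 114 mm over their backs; the gripper's body (76 mm by 85 mm) begins 54 mm behind the grasp point. The pads swing forward as they close: fully open they stand 13 mm farther back than shut.
Start: joints at [-1.186, 0.314, -0.047, 1.21, 0, 1.571], TCP at [0.225, -0.556, 0.405] pointing down, gripper open.
Joint ranges: [-2.67, 2.67], [-0.69, 1.73], [-1.03, 1.25], [-2.08, 2.16], [-1.42, 1.45], [-3.14, 3.14]. Speed limits (rad/s): [2.39, 2.39, 3.01, 3.14, 3.14, 3.14].

## Interface

Orientations are given as a unit quaternion [x, y, z, w].
In Python, from workcell import ctrl gives the robot as it stands. The module is installed in compiled form; this text tells all that it offers.
- The arm moves only by the tool move_arm, never from a script. Its argument "targets" is a list of rows, each a list of 2 entries, a list of its own where there are three numbers: the shift along the world's x, y, z each as a share of 150 mm, from -1 to 1, then the turn about the world's z as a share of 90 degrees, from -1 to 1. In form: [[[tx, ty, tz], twist], ...]. A call has 1 to 12 rows; each row is the pose to reach, as a shift and turn from the pose commanded when the call began; what a row does not reach only later rows make up. A row lasts 1/12 s, in which the tool goes at most 41.7 mm and 7.16 degrees, less where a joint would pass 70% of its speed; a pose out of reach is approached as far as the arm can. A call with a number of a shift or a turn outside -1 to 1 is refused whole. A call with a gripper value outside its range is refused whole. "hand" is the opening, from -1 (shut) to 1 (fully open), set as the call begins (left out, the last holds). The fingers move at their own pace and stop on an object; the grip force is fixed at half the most. Time passes only in rows, so rows that repeat a pose let the fingers close. It gives the time, the measured TCP pose, the force, the opening and the grip force at its end, in the units of the state.
- ctrl.get_state(): the state, without advancing time (a new reading comes with each control period).
- ctrl.get_image(name): name is "side" or "top"; returns a dict with "color" (480x640x3 uint8, blue, green, red), "z_map" (480x640 float32, m along the optical axis (not along the pixel's ray), 0 where there is no reading), "mtx" (3x3 intrinsics, pixels), "cam_to_world" (4x4, takes a point from camera to world coordinates). Camera axes: x right, y down, z forward; pixel columns grow to the right and rows downward; lengths in m; the calibration is good to about 2 mm. A picture is of the moment at which its call begins.
- ctrl.close_job(): hands the job in; it is judged then, once.
The state is a dict: "t": time; "joints": joint angles; "qvel": joint speeds; "effort": joint torques, N m; "tcp_pos": TCP position; "orientation": TCP orientation; "contact_force": force on the tool from outside, world axes, zero at the start; "moment": the same for the moment, N m; "width": finger opening in m; "grasp_force": force on a finger pad.
Only numpy, scipy, OpenCV 4.12 (cv2) and the standard library are available. Lean on these libraries where they do the work, as an engineer would, in place of code of your own. Each camera call takes 0.05 s, during which the arm holds its last target. There are 200 camera calls.

## Working session

There is one attempt and no reset: what is moved stays moved. The work goes in short steps, Python scripts to look and compute and a tool call to move; the robot and the scene stay as the last step left them, time stands still between calls to the robot, and variables do not carry over. Pictures are saved under pics/ and viewed, at most 11 in all, crops included, and the job is handed in when it is done.

Besides the shell and the picture viewer there is one more tool, called after "Emit:" as name(argument=value, ...) on one line, values as JSON. move_arm: Moves the arm, as the interface text tells. Its arguments: {"type":"object","properties":{"targets":{"type":"array","items":{"type":"array"}},"hand":{"type":"number"}},"required":["targets"]}

```bash
mkdir -p pics
cat > h.py <<'E'
import numpy as np, cv2
from workcell import ctrl
def look(name,save=None):
    im=ctrl.get_image(name)
    if save: cv2.imwrite('pics/'+save,im['color'])
    return im
def pts(im):
    z=im['z_map'];K=im['mtx'];v,u=np.mgrid[:480,:640]
    p=np.stack([(u-K[0,2])/K[0,0]*z,(v-K[1,2])/K[1,1]*z,z,np.ones_like(z)],-1)
    return (p@im['cam_to_world'].T)[...,:3]
def ray(im,u,v,h):
    K=im['mtx'];T=im['cam_to_world']
    d=T[:3,:3]@np.array([(u-K[0,2])/K[0,0],(v-K[1,2])/K[1,1],1]);o=T[:3,3]
    return o+d*(h-o[2])/d[2]
E
python3 - <<'E'
from h import *
for n in('top','side'):
    im=look(n,n+'0.png');np.savez(n+'0.npz',**im);print(im['cam_to_world'].round(3),im['mtx'].round(1))
s=ctrl.get_state();print(s,ctrl.tip_extent)
E
```

```text
[[-0.011 -0.997  0.072  0.437]
 [-1.     0.011 -0.004 -0.097]
 [ 0.004 -0.072 -0.997  1.71 ]
 [ 0.     0.     0.     1.   ]] [[525.6   0.  330.8]
 [  0.  525.6 245.4]
 [  0.    0.    1. ]]
[[-0.858 -0.289  0.425  0.036]
 [-0.514  0.502 -0.696  0.751]
 [-0.012 -0.815 -0.579  0.817]
 [ 0.     0.     0.     1.   ]] [[529.    0.  324.9]
 [  0.  529.  240.8]
 [  0.    0.    1. ]]
{'t': 0.1, 'joints': array([-1.18601698e+00,  3.14138410e-01, -4.79751479e-02,  1.21017787e+00,
       -1.98223517e-05,  1.57080490e+00]), 'qvel': array([-2.60822983e-04, -1.80235691e-03,  2.48343636e-03, -7.67093250e-04,
       -8.45999765e-06, -3.38934912e-05]), 'effort': array([ 1.59792703e-04, -5.40767062e+01,  3.40540552e+01,  1.12293204e-02,
       -6.74545936e-05,  1.18179565e-05]), 'tcp_pos': array([ 0.22511666, -0.55589974,  0.40393243]), 'orientation': array([ 9.81550664e-01,  1.91200770e-01, -1.52667124e-04, -7.31863901e-04]), 'contact_force': array([-0.21783864, -0.08956107,  0.68259392]), 'moment': array([ 0.0146333 , -0.00476717,  0.00328926]), 'grasp_force': 0.0, 'width': 0.08553183323771381} 0.1734
```

View pics/top0.png

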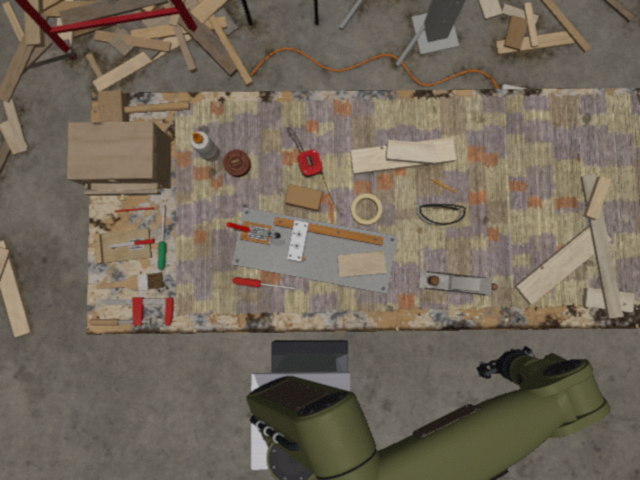

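View pics/side0.png

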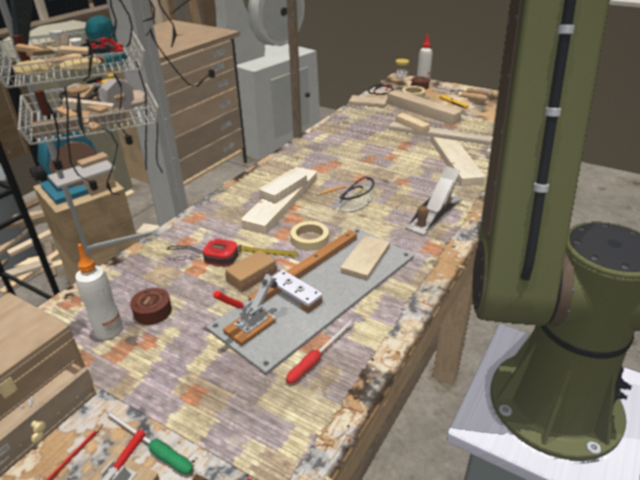

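The top view shows the jig (base corners near (245,208), (397,238), (387,291), (235,262)). The fence runs (275,222)-(383,240), the bridge is at (298,240), the blank at (362,264) and the red handle at (237,227). The side view shows the same layout, with the clamp open.

Run:
```python
from h import *
im=np.load('top0.npz');P=pts(im);c=im['color'];hsv=cv2.cvtColor(c,cv2.COLOR_BGR2HSV)
crop=cv2.resize(c[195:305,220:410],None,fx=4,fy=4,interpolation=cv2.INTER_CUBIC);cv2.imwrite('pics/crop.png',crop)
for u,v in[(362,264),(340,282),(350,233),(300,230),(366,194),(304,196),(258,235),(240,228),(250,283),(420,300)]: print((u,v),hsv[v,u],P[v,u].round(4))
# height masks near blank
def rect(m,h,name):
    cs,_=cv2.findContours(m.astype(np.uint8),cv2.RETR_EXTERNAL,cv2.CHAIN_APPROX_NONE)
    k=max(cs,key=cv2.contourArea).reshape(-1,2)
    w=np.array([ray(im,u,v,h)[:2] for u,v in k])
    r=cv2.minAreaRect((w*1000).astype(np.float32));print(name,len(k),r);print(cv2.boxPoints(r).round(1).tolist())
roi=np.zeros((480,640),bool);roi[247:285,325:395]=1
rect(roi&(hsv[...,1]>55)&(hsv[...,2]>110),.030,'blank')
roi[:]=0;roi[215:250,308:390]=1
rect(roi&(hsv[...,1]>100),.033,'fence')
roi[:]=0;roi[200:298,228:402]=1
rect(roi&(hsv[...,1]<35)&(hsv[...,2]>80),.012,'base')
```

```text
(362, 264) [ 17  59 165] [ 0.4975 -0.2038  0.0282]
(340, 282) [ 15   8 134] [ 0.4409 -0.133   0.0123]
(350, 233) [ 15 168 143] [ 0.5969 -0.1664  0.0354]
(300, 230) [ 30   1 186] [ 0.6072 -0.0071  0.0456]
(366, 194) [ 21  76 181] [ 0.724  -0.2203  0.0258]
(304, 196) [ 16 119 142] [ 0.7188 -0.0199  0.0299]
(258, 235) [ 30   2 120] [0.5912 0.1244 0.0611]
(240, 228) [179 232 145] [0.607  0.1701 0.1256]
(250, 283) [  1 199 159] [0.4408 0.155  0.0244]
(420, 300) [ 12  40 115] [ 0.38   -0.391   0.0041]
blank 128 ((498.72119140625, -201.09884643554688), (67.45008087158203, 146.60340881347656), 4.963535308837891)
[[458.79998779296875, -131.0], [471.5, -277.0], [538.7000122070312, -271.20001220703125], [526.0, -125.19999694824219]]
fence 159 ((594.9617919921875, -150.53738403320312), (241.25685119628906, 25.118200302124023), 78.73151397705078)
[[559.0999755859375, -266.3999938964844], [583.7000122070312, -271.29998779296875], [630.9000244140625, -34.70000076293945], [606.2000122070312, -29.799999237060547]]
base 888 ((551.0374145507812, -50.564239501953125), (561.6354370117188, 314.7601623535156), 89.36933898925781)
[[390.6000061035156, -329.6000061035156], [705.2999877929688, -333.1000061035156], [711.5, 228.5], [396.79998779296875, 232.0]]
```

View pics/crop.png

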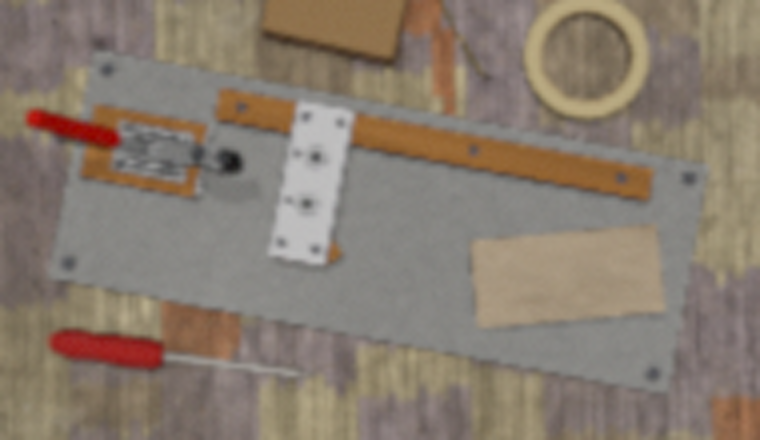

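The crop shows the blank at an angle to the fence, with its front-left corner farthest from it. The fence front edge runs from (352,145) to (650,198) in the crop, and the bridge front edge is near crop x=340. I'll refine with line fits.

```bash
cat >> h.py <<'E'
def quad(im,m,h):
    """corners (mm) of a rectangle: line fits to the 4 contour sides of an upsampled mask, on plane z=h"""
    cs,_=cv2.findContours(m.astype(np.uint8),cv2.RETR_EXTERNAL,cv2.CHAIN_APPROX_NONE)
    k=max(cs,key=cv2.contourArea).reshape(-1,2)
    w=np.array([ray(im,(u+.5)/4-.5,(v+.5)/4-.5,h)[:2]*1000 for u,v in k]).astype(np.float32)
    (cx,cy),(a,b),ang=cv2.minAreaRect(w)
    if a>b: a,b,ang=b,a,ang-90
    t=np.radians(ang);R=np.array([[np.cos(t),-np.sin(t)],[np.sin(t),np.cos(t)]])
    l=(w-[cx,cy])@R   # local x short, y long
    out=[]
    for ax,s,half,oth in((0,1,a,b),(0,-1,a,b),(1,1,b,a),(1,-1,b,a)):
        q=w[(abs(l[:,ax]-s*half/2)<5)&(abs(l[:,1-ax])<.36*oth)]
        vx,vy,x0,y0=cv2.fitLine(q,cv2.DIST_HUBER,0,.01,.01).ravel()
        if vy*R[1,1-ax]+vx*R[0,1-ax]<0: vx,vy=-vx,-vy
        out.append(((vx,vy),np.array([x0,y0])))
    tt=np.arctan2(-out[0][0][0],out[0][0][1]),np.arctan2(-out[1][0][0],out[1][0][1])
    th=np.mean(tt);ex=np.array([np.cos(th),np.sin(th)]);ey=np.array([-np.sin(th),np.cos(th)])
    X=[out[0][1]@ex,out[1][1]@ex];Y=[out[2][1]@ey,out[3][1]@ey]
    c=np.mean(X)*ex+np.mean(Y)*ey
    return dict(yaws=np.round(tt,3),c=c.round(1),size=np.round([X[0]-X[1],Y[0]-Y[1]],1),th=th,X=X,Y=Y)
def up(im,lo,hi,poly):
    b=cv2.resize(im['color'],None,fx=4,fy=4,interpolation=cv2.INTER_LINEAR)
    g=cv2.inRange(cv2.cvtColor(b,cv2.COLOR_BGR2HSV),lo,hi)
    m=np.zeros_like(g);cv2.fillPoly(m,[np.array(poly)*4],255);return g&m
E
python3 - <<'E'
from h import *
im=np.load('top0.npz');sd=np.load('side0.npz')
r=lambda a,b,c,d:[(a,b),(c,b),(c,d),(a,d)]
m=up(im,(0,33,90),(40,255,255),[(330,252),(388,248),(390,274),(338,280)])
print('blank',quad(im,m,.030))
m=up(im,(5,95,60),(30,255,255),[(312,218),(388,230),(388,248),(310,232)])
f=quad(im,m,.033);print('fence',f)
m=up(im,(0,0,150),(180,30,255),r(282,215,316,266))
print('bridge',quad(im,m,.043))
m=up(sd,(0,33,110),(40,255,255),[(335,240),(365,228),(395,240),(390,262),(365,285),(335,272)])
print('blank side',quad(sd,m,.030))
m=up(sd,(5,110,60),(30,255,255),[(290,274),(352,225),(362,236),(300,284)])
print('fence side',quad(sd,m,.033))
m=up(sd,(0,0,170),(180,30,255),r(265,260,330,315))
print('bridge side',quad(sd,m,.043))
E
```

```text
blank {'yaws': array([0.081, 0.079], dtype=float32), 'c': array([ 498.9, -201.6], dtype=float32), 'size': array([ 71.1, 151.3], dtype=float32), 'th': np.float32(0.079805985), 'X': [np.float32(516.74274), np.float32(445.67566)], 'Y': [np.float32(-165.0482), np.float32(-316.3673)]}
fence {'yaws': array([-0.198, -0.197], dtype=float32), 'c': array([ 593.9, -154. ], dtype=float32), 'size': array([ 24.7, 234.1], dtype=float32), 'th': np.float32(-0.19731578), 'X': [np.float32(624.8665), np.float32(600.1675)], 'Y': [np.float32(82.46217), np.float32(-151.59006)]}
bridge {'yaws': array([1.36 , 1.374], dtype=float32), 'c': array([575.5,   1.9], dtype=float32), 'size': array([ 45.4, 126.4], dtype=float32), 'th': np.float32(1.3667108), 'X': [np.float32(141.15634), np.float32(95.736664)], 'Y': [np.float32(-499.96387), np.float32(-626.31476)]}
blank side {'yaws': array([0.081, 0.149], dtype=float32), 'c': array([ 496. , -204.4], dtype=float32), 'size': array([ 78.6, 197.9], dtype=float32), 'th': np.float32(0.11464305), 'X': [np.float32(508.65955), np.float32(430.05325)], 'Y': [np.float32(-160.84492), np.float32(-358.69943)]}
fence side {'yaws': array([-0.174, -0.199], dtype=float32), 'c': array([ 584.9, -150.4], dtype=float32), 'size': array([ 34.9, 228.2], dtype=float32), 'th': np.float32(-0.18630429), 'X': [np.float32(620.03687), np.float32(585.1733)], 'Y': [np.float32(74.58533), np.float32(-153.58139)]}Traceback (most recent call last):
  File "<stdin>", line 15, in <module>
  File "h.py", line 27, in quad
    vx,vy,x0,y0=cv2.fitLine(q,cv2.DIST_HUBER,0,.01,.01).ravel()
                ~~~~~~~~~~~^^^^^^^^^^^^^^^^^^^^^^^^^^^^
cv2.error: OpenCV(4.12.0) /io/opencv/modules/imgproc/src/linefit.cpp:50: error: (-215:Assertion failed) count > 0 in function 'fitLine2D_wods'
```

Emit:
move_arm(targets=[[[0.2,0.4,0],-0.08],[[0.4,0.8,0],-0.16],[[0.42,0.82,0],-0.24],[[0.42,0.82,0],-0.32],[[0.42,0.82,0],-0.37],[[0.42,0.82,0],-0.37]], hand=1)

```text
t: 0.6
tcp_pos: [0.2887, -0.432, 0.4046]
orientation: [0.995, -0.098, -0.0, -0.0]
contact_force: [-0.0, -0.2, 0.7]
width: 0.0852
grasp_force: 0.0
```

Emit:
move_arm(targets=[[[0.2,0.4,0],0],[[0.4,0.8,-0.1],0],[[0.42,0.82,-0.3],0],[[0.42,0.82,-0.5],0],[[0.42,0.82,-0.5],0]])

```text
t: 1.02
tcp_pos: [0.3504, -0.3068, 0.3251]
orientation: [0.995, -0.095, -0.003, -0.002]
contact_force: [-1.9, 0.6, -0.5]
width: 0.0852
grasp_force: 0.0
```

Run:
```python
from h import *
s=ctrl.get_state();print(s['t'],s['tcp_pos'].round(4),s['joints'].round(2),s['contact_force'].round(1))
x,y,z,w=s['orientation'];print('tooly',2*np.arctan2(y,x)-np.pi/2)
```

```text
1.0167 [ 0.3504 -0.3068  0.3251] [-0.72  0.12 -0.48  0.98  0.    2.61] [-1.9  0.6 -0.5]
tooly -1.7619020651456383
```

Emit:
move_arm(targets=[[[0.2,0.35,0],0],[[0.4,0.7,-0.1],0],[[0.44,0.8,-0.3],0],[[0.44,0.8,-0.5],0],[[0.44,0.8,-0.72],0],[[0.44,0.8,-0.8],0],[[0.44,0.8,-0.8],0]])

```text
t: 1.6
tcp_pos: [0.4157, -0.1898, 0.2068]
orientation: [0.995, -0.097, -0.003, -0.001]
contact_force: [-0.9, 0.5, 0.4]
width: 0.0854
grasp_force: 0.0
```

Emit:
move_arm(targets=[[[0,0,-0.05],0],[[0,0,-0.1],0],[[0,0,-0.1],0]])

```text
t: 1.85
tcp_pos: [0.4175, -0.191, 0.1947]
orientation: [0.995, -0.098, 0.0, 0.0]
contact_force: [-1.6, 0.1, -0.0]
width: 0.0854
grasp_force: 0.0
```

Run:
```python
from h import *
s=ctrl.get_state();print(s['t'],s['tcp_pos'].round(4),s['joints'].round(2),s['contact_force'].round(1))
im=look('side');P=pts(im);c=im['color']
cv2.imwrite('pics/a.png',cv2.resize(c[180:330,260:460],None,fx=4,fy=4,interpolation=cv2.INTER_CUBIC))
```

```text
1.85 [ 0.4175 -0.191   0.1947] [-0.43  0.25 -0.66  0.65 -0.    2.91] [-1.6  0.1 -0. ]
```

View pics/a.png

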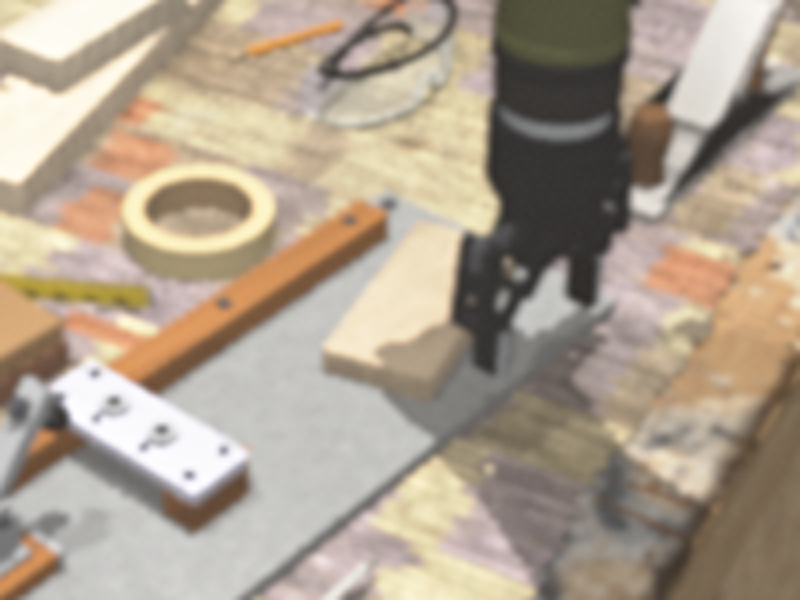

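The front fingertip ends at crop (485,370), full-image pixel (381,272), just beside the board. The rear one is at crop (582,303).

Run:
```python
from h import *
im=np.load('side0.npz')
for u,v in((381.2,272.8),(405.5,255.8)):
  for h in(.012,.02,.03,.04): print(u,h,ray(im,u,v,h).round(4))
```

```text
381.2 0.012 [ 0.4396 -0.1702  0.012 ]
381.2 0.02 [ 0.4356 -0.161   0.02  ]
381.2 0.03 [ 0.4306 -0.1496  0.03  ]
381.2 0.04 [ 0.4256 -0.1381  0.04  ]
405.5 0.012 [ 0.4166 -0.2623  0.012 ]
405.5 0.02 [ 0.4128 -0.2522  0.02  ]
405.5 0.03 [ 0.4081 -0.2396  0.03  ]
405.5 0.04 [ 0.4034 -0.2271  0.04  ]
```

Emit:
move_arm(targets=[[[0,0,-0.05],0],[[0,0,-0.09],0],[[0,0,-0.11],0],[[0,0,-0.11],0]])

```text
t: 2.23
tcp_pos: [0.4168, -0.19, 0.1775]
orientation: [0.995, -0.098, -0.001, -0.0]
contact_force: [-0.2, -0.2, 0.6]
width: 0.085
grasp_force: 0.0
```

Emit:
move_arm(targets=[[[0.05,-0.01,0],0],[[0.1,-0.02,0],0],[[0.15,-0.03,0],0],[[0.18,-0.036,0],0],[[0.21,-0.042,0],0],[[0.24,-0.048,0],0],[[0.27,-0.054,0],0],[[0.3,-0.06,0],0],[[0.33,-0.066,0],0],[[0.36,-0.072,0],0],[[0.39,-0.078,0],0],[[0.39,-0.078,0],0]])

```text
t: 3.23
tcp_pos: [0.4768, -0.2022, 0.1784]
orientation: [0.995, -0.098, 0.001, 0.0]
contact_force: [0.4, 0.2, 0.6]
width: 0.0851
grasp_force: 0.0
```

Run:
```python
from h import *
im=look('side');c=im['color']
cv2.imwrite('pics/b.png',cv2.resize(c[180:330,260:460],None,fx=4,fy=4,interpolation=cv2.INTER_CUBIC))
```

```text
(no output)
```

View pics/b.png

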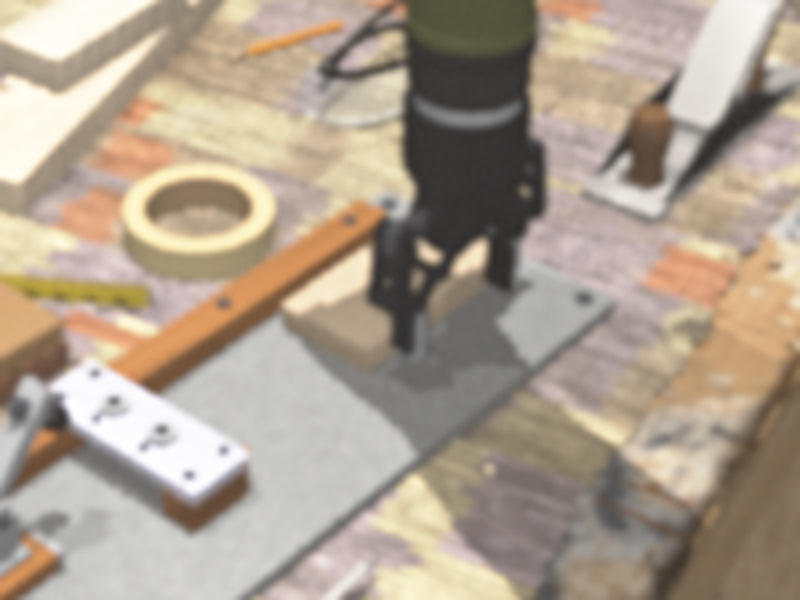

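The board is nearly flush with the fence, with both fingertips on its near side (crop (405,345) and (500,285)). I'll push on slowly.

Emit:
move_arm(targets=[[[0.02,-0.004,0],0],[[0.04,-0.008,0],0],[[0.06,-0.012,0],0],[[0.07,-0.014,0],0],[[0.07,-0.014,0],0]])

```text
t: 3.7
tcp_pos: [0.4867, -0.204, 0.1783]
orientation: [0.995, -0.098, 0.0, 0.0]
contact_force: [1.0, 0.2, -0.3]
width: 0.0857
grasp_force: 0.0
```

Emit:
move_arm(targets=[[[0.01,-0.002,0],0],[[0.02,-0.004,0],0],[[0.02,-0.004,0],0]])

```text
t: 3.95
tcp_pos: [0.4879, -0.2042, 0.1778]
orientation: [0.995, -0.098, -0.002, -0.0]
contact_force: [-5.1, 1.8, 4.6]
width: 0.0855
grasp_force: 2.7
```

Emit:
move_arm(targets=[[[0.01,-0.002,0],0],[[0.02,-0.004,0],0],[[0.02,-0.004,0],0]])

```text
t: 4.2
tcp_pos: [0.4887, -0.2042, 0.1772]
orientation: [0.995, -0.098, -0.004, -0.0]
contact_force: [-12.2, 2.0, 9.1]
width: 0.0855
grasp_force: 6.3
```

Emit:
move_arm(targets=[[[-0.1,0.02,0],0],[[-0.25,0.05,0.02],0],[[-0.25,0.05,0.2],0],[[-0.25,0.05,0.4],0]])

```text
t: 4.53
tcp_pos: [0.452, -0.1966, 0.2367]
orientation: [0.995, -0.098, -0.003, -0.001]
contact_force: [1.1, -1.2, -0.2]
width: 0.0856
grasp_force: 0.0
```

```bash
cat >> h.py <<'E'
TH=-.198;O=np.array([566.3,-49.2]);EX=np.array([np.cos(TH),np.sin(TH)]);EY=np.array([-np.sin(TH),np.cos(TH)])
def J(p): d=np.asarray(p)[:2]-O; return np.round([d@EX,d@EY],1)
def W(x,y): return O+x*EX+y*EY
E
python3 - <<'E'
from h import *
s=ctrl.get_state();print(s['tcp_pos'],J(s['tcp_pos']*1000))
im=look('top');c=im['color']
cv2.imwrite('pics/c.png',cv2.resize(c[195:305,220:410],None,fx=4,fy=4,interpolation=cv2.INTER_CUBIC))
E
```

```text
[ 0.45198613 -0.19662435  0.23674215] [ -83.1 -167. ]
```

View pics/c.png

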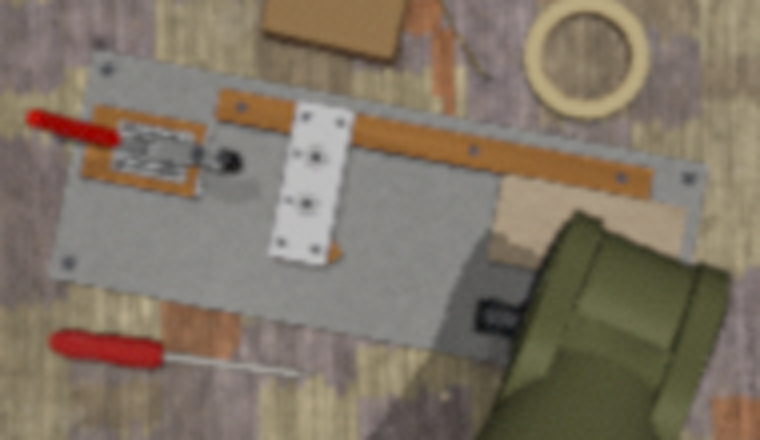

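The board now lies flat against the fence, seen from above. Its front top corner is at crop (502,177) and its rear corner at (686,210). Next I measure the rear end and get the plane's clearance.

Run:
```python
from h import *
im=np.load('top0.npz')
for u,v in((502,177),(686,210),(684,262)): print(J(ray(im,(u+.5)/4-.5+220,(v+.5)/4-.5+195,.03)*1000))
P=pts(im);s=P[265:300,415:500];q=s[(s[...,2]>.02)&(s[...,2]<.2)];print('plane',q.min(0),q.max(0))
c=W(-3,-275);t=ctrl.get_state()['tcp_pos']*1000;print(c,(c-t[:2])/150)
```

```text
[ 32.1 -97.1]
[  33.5 -246.9]
[  -7.9 -252.7]
plane [ 0.40112967 -0.61270996  0.02026583] [ 0.46971891 -0.41141692  0.12014366]
[ 509.26369369 -318.23691152] [ 0.3576819 -0.8007952]
```

Emit:
move_arm(targets=[[[0,0,0.25],0.07],[[0,0,0.5],0.15],[[0,0,0.7],0.23],[[0,-0.2,0.7],0.3],[[0,-0.4,0.7],0.38],[[0,-0.6,0.7],0.46],[[0,-0.8,0.7],0.54],[[0,-0.8,0.7],0.62],[[0,-0.8,0.7],0.7],[[0,-0.8,0.7],0.78],[[0,-0.8,0.7],0.86],[[0,-0.8,0.7],0.93]], hand=-0.3)

```text
t: 5.58
tcp_pos: [0.4549, -0.3179, 0.3432]
orientation: [0.805, 0.593, 0.0, 0.0]
contact_force: [1.2, 0.5, -0.2]
width: 0.03
grasp_force: 0.0
```

Run:
```python
from h import *
s=ctrl.get_state();t=s['tcp_pos']*1000;c=W(-3,-275)
x,y,z,w=s['orientation'];print(t,(c-t[:2])/150,'tooly',2*np.arctan2(y,x)-np.pi/2,s['width'],ctrl.tip_extent)
```

```text
[ 454.86627539 -317.89545675  343.1670279 ] [ 0.36264946 -0.00227637] tooly -0.30053195732024696 0.029964657292761054 0.1734
```

Emit:
move_arm(targets=[[[0.2,0,0],0.065],[[0.36,0,0],0.065],[[0.36,0,-0.25],0.065],[[0.36,0,-0.5],0.065],[[0.36,0,-0.75],0.065],[[0.36,0,-0.9],0.065],[[0.36,0,-0.98],0.065],[[0.36,0,-1.0],0.065],[[0.36,0,-1.0],0.065]])

```text
t: 6.33
tcp_pos: [0.5088, -0.3177, 0.1931]
orientation: [0.776, 0.631, -0.0, -0.0]
contact_force: [-0.2, 0.1, 0.2]
width: 0.0299
grasp_force: 0.0
```

Run:
```python
from h import *
s=ctrl.get_state();t=s['tcp_pos']*1000
x,y,z,w=s['orientation'];print(t,J(t),'tooly',2*np.arctan2(y,x)-np.pi/2,s['contact_force'])
im=look('side','s2.png');c=im['color']
cv2.imwrite('pics/d.png',cv2.resize(c[180:330,260:460],None,fx=4,fy=4,interpolation=cv2.INTER_CUBIC))
```

```text
[ 508.83319035 -317.68928032  193.06272334] [  -3.5 -274.5] tooly -0.20426919336927174 [-0.20950145  0.13999093  0.20657616]
```

View pics/d.png

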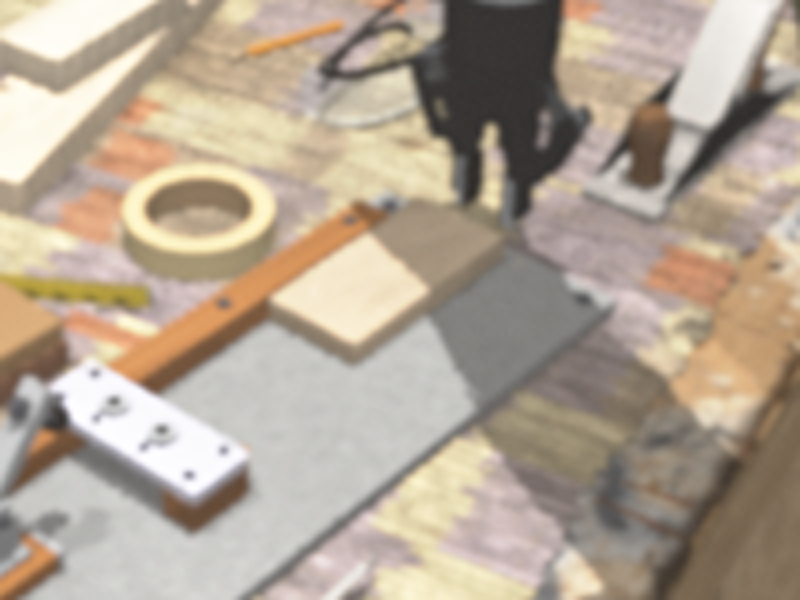

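The fingers stand just behind the board's rear end, at crop (465,190) and (515,215), and the board is against the fence. I'll feed it forward with a slight bias towards the fence.

Emit:
move_arm(targets=[[[0.011,0.052,-0.02],0],[[0.022,0.09,-0.02],0],[[0.03,0.13,-0.02],0],[[0.039,0.18,-0.02],0],[[0.05,0.23,-0.02],0],[[0.06,0.28,-0.02],0],[[0.07,0.33,-0.02],0],[[0.081,0.38,-0.02],0],[[0.092,0.43,-0.02],0],[[0.103,0.48,-0.02],0],[[0.113,0.53,-0.02],0],[[0.124,0.58,-0.02],0]])

```text
t: 7.38
tcp_pos: [0.5274, -0.2298, 0.1902]
orientation: [0.775, 0.631, -0.0, -0.0]
contact_force: [-0.9, -1.7, 0.3]
width: 0.0297
grasp_force: 0.4
```

Run:
```python
from h import *
s=ctrl.get_state();t=s['tcp_pos']*1000
print(t,J(t),s['contact_force'])
im=look('side');c=im['color']
cv2.imwrite('pics/e.png',cv2.resize(c[180:330,260:460],None,fx=4,fy=4,interpolation=cv2.INTER_CUBIC))
```

```text
[ 527.43535504 -229.84000764  190.15654153] [  -2.6 -184.8] [-0.94185487 -1.69722769  0.30917646]
```

View pics/e.png

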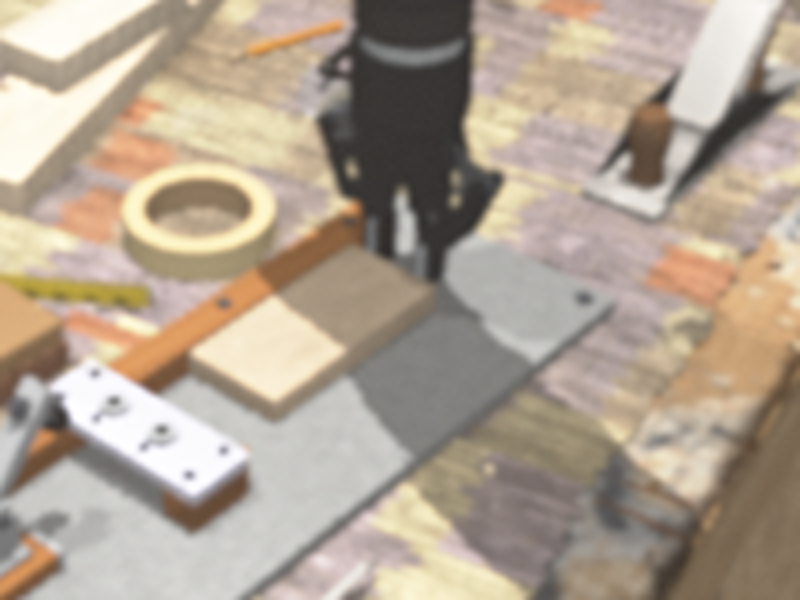

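The board slides flush along the fence towards the bridge. I'll continue.

Emit:
move_arm(targets=[[[0.011,0.052,0],0],[[0.022,0.104,0],0],[[0.033,0.156,0],0],[[0.044,0.208,0],0],[[0.055,0.26,0],0],[[0.066,0.312,0],0],[[0.077,0.364,0],0],[[0.088,0.416,0],0],[[0.099,0.468,0],0],[[0.11,0.52,0],0],[[0.121,0.572,0],0],[[0.132,0.624,0],0]])

```text
t: 8.43
tcp_pos: [0.5472, -0.1362, 0.1902]
orientation: [0.776, 0.631, -0.0, -0.0]
contact_force: [-1.1, -0.3, -0.1]
width: 0.0299
grasp_force: 0.4
```

Emit:
move_arm(targets=[[[0.009,0.04,0],0],[[0.018,0.08,0],0],[[0.027,0.12,0],0],[[0.036,0.16,0],0],[[0.045,0.2,0],0],[[0.054,0.24,0],0],[[0.063,0.28,0],0],[[0.07,0.32,0],0],[[0.076,0.35,0],0],[[0.08,0.37,0],0],[[0.08,0.37,0],0]])

```text
t: 9.35
tcp_pos: [0.5593, -0.0809, 0.1902]
orientation: [0.775, 0.632, 0.0, -0.0]
contact_force: [-1.0, 0.4, -0.2]
width: 0.0299
grasp_force: 0.0
```

Run:
```python
from h import *
s=ctrl.get_state();t=s['tcp_pos']*1000
print(t,J(t),s['contact_force'])
im=look('side');c=im['color']
cv2.imwrite('pics/f.png',cv2.resize(c[200:350,200:400],None,fx=4,fy=4,interpolation=cv2.INTER_CUBIC))
```

```text
[559.3450444  -80.85381753 190.23779456] [ -0.6 -32.4] [-0.98570614  0.43095304 -0.22098801]
```

View pics/f.png

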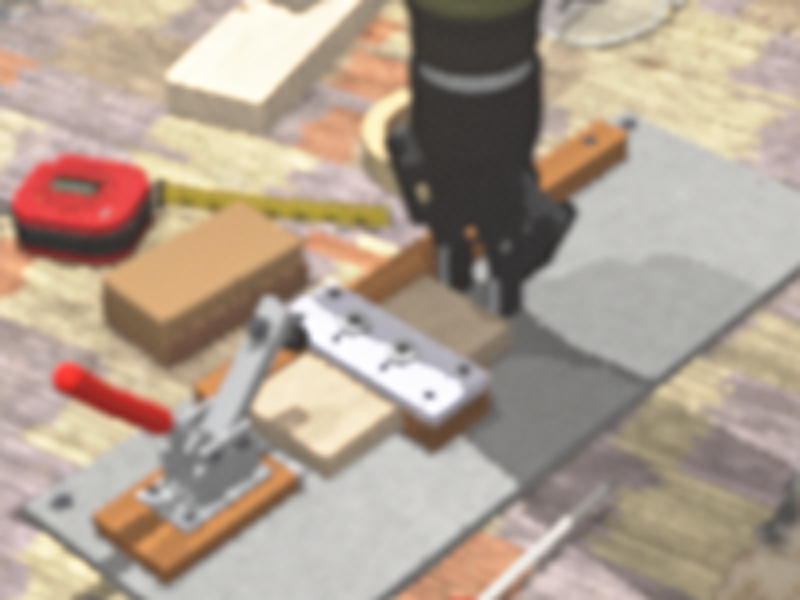

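The board has passed under the bridge along the fence, and its front end at crop (295,430) is about 11 mm short of the stop. I'll go on gently.

Emit:
move_arm(targets=[[[0.004,0.02,0],0],[[0.008,0.04,0],0],[[0.011,0.055,0],0],[[0.013,0.065,0],0],[[0.013,0.065,0],0]])

```text
t: 9.82
tcp_pos: [0.5612, -0.0715, 0.1902]
orientation: [0.775, 0.631, 0.0, -0.0]
contact_force: [0.5, -0.4, 0.2]
width: 0.0301
grasp_force: 0.0
```

Emit:
move_arm(targets=[[[0.001,0.007,0],0],[[0.003,0.014,0],0],[[0.003,0.014,0],0]])

```text
t: 10.07
tcp_pos: [0.5615, -0.0696, 0.1902]
orientation: [0.776, 0.631, 0.0, -0.0]
contact_force: [-0.0, -0.3, 0.1]
width: 0.03
grasp_force: 0.0
```

Emit:
move_arm(targets=[[[0.001,0.007,0],0],[[0.003,0.014,0],0],[[0.003,0.014,0],0]])

```text
t: 10.32
tcp_pos: [0.5618, -0.0683, 0.1902]
orientation: [0.776, 0.631, -0.001, 0.001]
contact_force: [-0.5, -5.1, 1.8]
width: 0.0296
grasp_force: 2.8
```

Emit:
move_arm(targets=[[[0.001,0.007,0],0],[[0.003,0.014,0],0],[[0.003,0.014,0],0]])

```text
t: 10.57
tcp_pos: [0.5619, -0.0675, 0.1902]
orientation: [0.776, 0.631, -0.003, 0.002]
contact_force: [-2.7, -11.7, 1.4]
width: 0.0298
grasp_force: 6.0
```

Emit:
move_arm(targets=[[[-0.02,-0.1,0],0],[[-0.06,-0.3,0.0],0],[[-0.06,-0.3,0.25],0],[[-0.06,-0.5,0.5],0],[[-0.06,-0.75,0.75],0],[[-0.06,-0.75,0.75],0]], hand=-1)

```text
t: 11.07
tcp_pos: [0.5547, -0.1806, 0.3073]
orientation: [0.776, 0.631, 0.002, 0.003]
contact_force: [1.4, -0.2, 0.8]
width: 0.0003
grasp_force: 0.0
```

Run:
```python
from h import *
s=ctrl.get_state();t=s['tcp_pos']*1000
print(t,J(t),s['contact_force'])
im=look('top');sd=look('side');np.savez('top1.npz',**im)
a=cv2.resize(im['color'][200:275,230:340],None,fx=7,fy=7,interpolation=cv2.INTER_CUBIC)[:300]
b=cv2.resize(sd['color'][250:325,230:340],None,fx=7,fy=7,interpolation=cv2.INTER_CUBIC)[:300]
a=cv2.resize(im['color'][212:262,230:340],(770,300),interpolation=cv2.INTER_CUBIC)
b=cv2.resize(sd['color'][262:312,235:345],(770,300),interpolation=cv2.INTER_CUBIC)
cv2.imwrite('pics/g.png',np.vstack([a,b]))
```

```text
[ 554.70698134 -180.60113767  307.27313061] [  14.5 -131.1] [ 1.44443822 -0.2033922   0.7761777 ]
```

View pics/g.png

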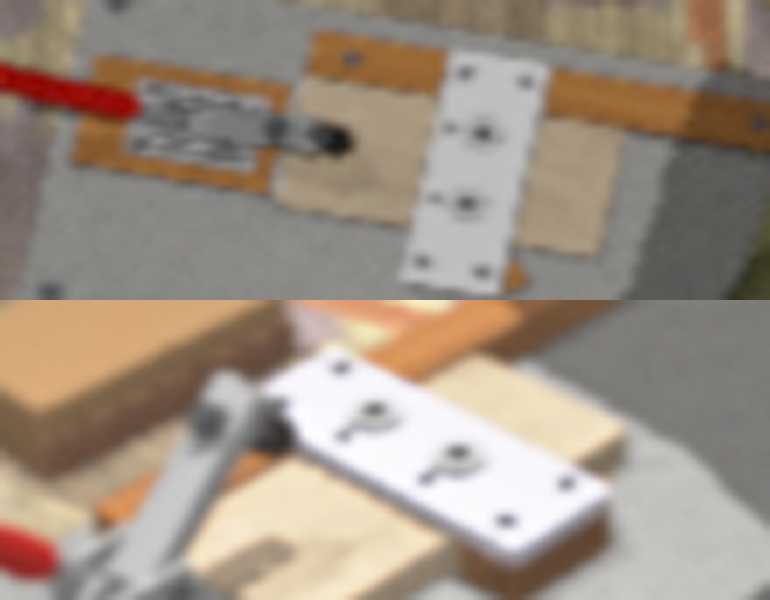

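From above, the board touches both the fence and the stop, with its rear standing out past the bridge (top pane (570,185)). The side pane agrees, so next is the clamp handle.

Emit:
move_arm(targets=[[[0,0,0.27],0],[[0.03,0.2,0.42],0],[[0.06,0.4,0.42],0],[[0.1,0.65,0.42],0],[[0.13,0.82,0.42],0],[[0.13,0.82,0.42],0]])

```text
t: 11.67
tcp_pos: [0.5729, -0.0499, 0.3643]
orientation: [0.774, 0.633, 0.0, -0.002]
contact_force: [-0.6, -0.7, -0.2]
width: -0.0002
grasp_force: 0.0
```

Emit:
move_arm(targets=[[[0.05,0.25,0],0],[[0.09,0.5,0],0],[[0.13,0.75,0],0],[[0.13,0.82,0],0],[[0.13,0.82,0],0]])

```text
t: 12.08
tcp_pos: [0.5919, 0.0712, 0.3641]
orientation: [0.774, 0.633, -0.001, -0.001]
contact_force: [0.0, -0.9, 0.1]
width: 0.0003
grasp_force: 0.0
```

Emit:
move_arm(targets=[[[0.05,0.25,0],0],[[0.09,0.5,0],0],[[0.13,0.75,0],0],[[0.13,0.82,0],0],[[0.13,0.82,0],0]])

```text
t: 12.5
tcp_pos: [0.6116, 0.1928, 0.3644]
orientation: [0.775, 0.633, -0.001, -0.0]
contact_force: [-0.6, -0.2, -0.5]
width: 0.0001
grasp_force: 0.0
```

Run:
```python
from h import *
s=ctrl.get_state();t=s['tcp_pos']*1000
print(t,J(t),(W(0,242)-t[:2])/150,s['contact_force'],s['joints'].round(2))
im=np.load('top1.npz');P=pts(im);h=cv2.cvtColor(im['color'],cv2.COLOR_BGR2HSV)
m=(h[...,1]>180)&((h[...,0]<8)|(h[...,0]>172));m[:215]=0;m[245:]=0;m[:,:215]=0;m[:,255:]=0
for v,u in np.argwhere(m)[::6]: print(u,v,J(P[v,u]*1000),P[v,u,2].round(3))
```

```text
[611.62364136 192.8323023  364.3969909 ] [ -3.2 246.2] [ 0.01519926 -0.03173673] [-0.58862529 -0.23267492 -0.46422627] [ 0.31  0.41 -0.    1.16  0.    2.08]
227 223 [  2.4 259.4] 0.151
228 224 [ -0.  255.7] 0.152
234 224 [  4.3 240.6] 0.139
231 225 [ -1.2 246.5] 0.151
237 225 [  3.9 233.5] 0.127
233 226 [ -2.5 241.5] 0.143
239 226 [  2.4 227.7] 0.123
233 227 [ -5.2 241.6] 0.14
239 227 [ -0.6 227.1] 0.123
245 227 [  4.2 212.5] 0.105
238 228 [ -4.4 228.9] 0.126
244 228 [  0.4 214.6] 0.106
241 229 [ -4.8 221.7] 0.114
247 229 [ -0.3 206.3] 0.099
246 230 [ -3.9 208.8] 0.098
```

Emit:
move_arm(targets=[[[0.015,-0.03,-0.1],0],[[0.015,-0.03,-0.17],0],[[0.015,-0.03,-0.23],0],[[0.015,-0.03,-0.29],0],[[0.015,-0.03,-0.35],0],[[0.015,-0.03,-0.41],0],[[0.015,-0.03,-0.47],0],[[0.015,-0.03,-0.53],0],[[0.015,-0.03,-0.59],0],[[0.015,-0.03,-0.64],0],[[0.015,-0.03,-0.68],0],[[0.015,-0.03,-0.7],0]])

```text
t: 13.5
tcp_pos: [0.6145, 0.1872, 0.2604]
orientation: [0.775, 0.632, 0.001, -0.0]
contact_force: [0.1, 3.3, 5.6]
width: 0.0001
grasp_force: 2.7
```

Emit:
move_arm(targets=[[[0,0,-0.02],0],[[0,0,-0.04],0],[[0,0,-0.06],0],[[0,0,-0.07],0],[[0,0,-0.07],0]])

```text
t: 13.92
tcp_pos: [0.6147, 0.1876, 0.2504]
orientation: [0.775, 0.632, 0.002, -0.001]
contact_force: [1.2, 2.6, 4.0]
width: 0.0001
grasp_force: 1.6
```

Emit:
move_arm(targets=[[[0,0,-0.01],0],[[0,0,-0.02],0],[[0,0,-0.02],0]])

```text
t: 14.17
tcp_pos: [0.6148, 0.1875, 0.2476]
orientation: [0.775, 0.632, 0.002, -0.0]
contact_force: [1.4, 2.7, 5.9]
width: -0.0
grasp_force: 2.1
```

Emit:
move_arm(targets=[[[0,0,-0.01],0],[[0,0,-0.02],0],[[0,0,-0.02],0]])

```text
t: 14.42
tcp_pos: [0.6148, 0.1877, 0.2457]
orientation: [0.775, 0.632, 0.002, -0.001]
contact_force: [-1.6, 4.6, 10.4]
width: 0.0002
grasp_force: 5.3
```

Emit:
move_arm(targets=[[[0,0,-0.01],0],[[0,0,-0.02],0],[[0,0,-0.02],0]])

```text
t: 14.67
tcp_pos: [0.6148, 0.1878, 0.2453]
orientation: [0.775, 0.632, 0.003, -0.0]
contact_force: [-8.5, 1.6, 27.7]
width: -0.0
grasp_force: 14.0
```

Emit:
move_arm(targets=[[[0,0,-0.01],0],[[0,0,-0.01],0],[[0,0,-0.01],0]])

```text
t: 14.92
tcp_pos: [0.6148, 0.1877, 0.2451]
orientation: [0.775, 0.632, 0.003, -0.0]
contact_force: [-10.8, 1.5, 37.4]
width: 0.0003
grasp_force: 18.5
```

Hard on the end stop. I'll retreat straight up and off to the side, then check.

Emit:
move_arm(targets=[[[0,0,0.05],0],[[0,0,0.25],0],[[0,0,0.5],0],[[0,0,0.8],0],[[0,0.2,1],0],[[-0.3,0.5,1],0],[[-0.6,0.7,1],0],[[-0.9,0.7,1],0],[[-0.9,0.7,1],0],[[-0.9,0.7,1],0]])

```text
t: 15.75
tcp_pos: [0.4738, 0.2926, 0.3888]
orientation: [0.774, 0.633, -0.002, -0.001]
contact_force: [0.0, 0.7, -0.9]
width: -0.0
grasp_force: 0.0
```

Run:
```python
from h import *
s=ctrl.get_state();print(s['t'],s['tcp_pos'],s['contact_force'])
im=look('top');sd=look('side')
a=cv2.resize(im['color'][212:262,225:335],(770,300),interpolation=cv2.INTER_CUBIC)
b=cv2.resize(sd['color'][255:325,200:355],(664,300),interpolation=cv2.INTER_CUBIC)
b=np.hstack([b,np.zeros((300,106,3),np.uint8)])
cv2.imwrite('pics/h.png',np.vstack([a,b]))
P=pts(im);h=cv2.cvtColor(im['color'],cv2.COLOR_BGR2HSV)
m=(h[...,1]>180)&((h[...,0]<8)|(h[...,0]>172));m[:205]=0;m[245:]=0;m[:,:205]=0;m[:,260:]=0
for v,u in np.argwhere(m)[::10]: print(u,v,J(P[v,u]*1000),P[v,u,2].round(3))
```

```text
15.75 [0.47384306 0.29260203 0.38879038] [ 0.00871863  0.70199829 -0.89113962]
219 223 [  3.4 299.4] 0.078
225 224 [  3.9 280.9] 0.075
226 225 [  1.5 277.3] 0.075
223 226 [ -3.3 286. ] 0.075
233 226 [  2.7 255.9] 0.072
227 227 [ -4.  273.4] 0.073
237 227 [  1.2 240.9] 0.082
229 228 [ -5.8 266.7] 0.073
239 228 [1.000e-01 2.363e+02] 0.071
235 229 [ -5.  248.8] 0.067
245 229 [  0.5 217.2] 0.071
242 231 [ -7.8 224.2] 0.077
```

View pics/h.png

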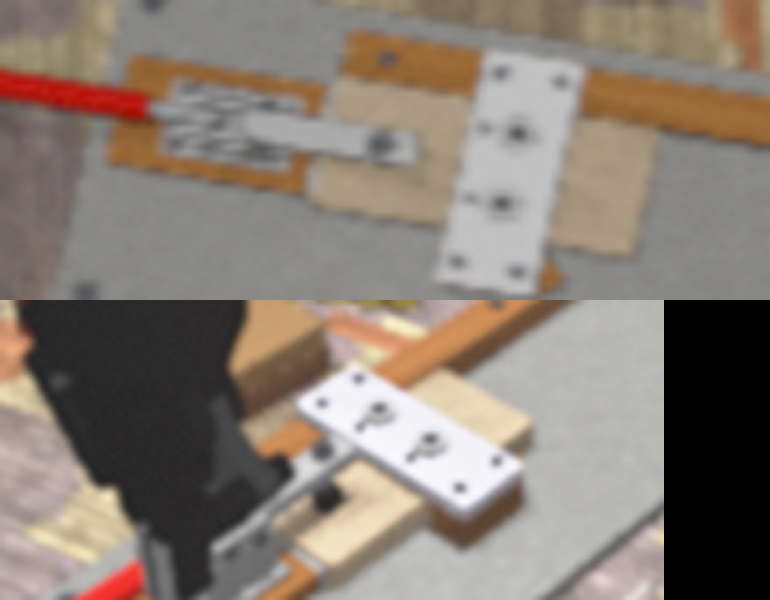

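The clamp arm lies on the board's end (top pane (385,145)). The red handle is level at about 74 mm, and the board is against the fence and stop with the hand clear.

```bash
python3 -c "
from workcell import ctrl
print(ctrl.close_job())"
```

```text
the job is handed in; nothing more can be done
None
```

The job is handed in at about 16 s of the 72 s: the board was slid flat against the fence and up to the steel stop, the toggle clamp was pressed fully down onto it, and the hand finished clear; the verdict itself was not shown to me.

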